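# Push the clevis pin home and snap in its spring cotter

## Robot

A 6-joint arm with a two-finger parallel gripper is mounted at the origin on the work surface. World frame = base frame: x ahead of the robot, y to its left, z up, the work surface at z = 0. Lengths are in m, angles in rad, forces in N, time in s.
With the tool pointing down it reaches from about 0.375 to 0.9 m from the base axis. Payload 3.1 kg.
Tool frame: the origin (TCP) lies between the finger pads; the fingertips stand 8 mm ahead of it and the grasp point (between the pads) lies 11 mm behind it; z points along the fingers, y is the direction in which the jaws open and shut (so a half turn about z gives the same grasp; the last joint's range is limited). The gripper opens to 87 mm and grips with 3 to 60 N. Pads are 19 mm wide; open, the fingers measure 117 mm over their backs; the gripper's body (75 mm by 190 mm) begins 51 mm behind the grasp point.
Start: joints at [-1.401, 0.527, 1.433, -0, 1.181, -0.178], TCP at [0.213, -0.588, 0.231] pointing down, gripper open.
Joint ranges: [-3.08, 3.08], [-0.75, 2.2], [0.22, 2.44], [-1.43, 4.57], [0, 2.65], [-2.85, 2.85]. Speed limits (rad/s): [2.79, 2.79, 3.14, 3.14, 3.14, 3.14].

## Interface

Orientations are given as a unit quaternion [x, y, z, w].
In Python, from bench import arm, vision gives the robot as it stands.
- The arm moves only by the tool apply_moves, never from a script. Its argument "increments" is a list of rows, each a list of 3 entries, a list of its own where there are three numbers: the shift along the tool's x, y, z in m, then the turn, a rotation vector about the tool's x, y, z in degrees, then the opening, from 0 (shut) to 1 (fully open). A call has 1 to 20 rows; each row is the pose to reach, as a shift and turn from the pose commanded when the call began, along the tool's axes at that moment; what a row does not reach only later rows make up. A row lasts 1/12 s, in which the tool goes at most 41.7 mm and 7.16 degrees, less where a joint would pass 70% of its speed; a pose out of reach is approached as far as the arm can. A call with a gripper value outside its range is refused whole. The fingers move at their own pace and stop on an object; "squeeze" is the grip in N (left out, the last holds). Time passes only in rows, so rows that repeat a pose let the fingers close. It gives the time, the measured TCP pose, the force and the opening at its end, in the units of the state.
- arm.sense(): the state, without advancing time (a new reading comes with each control period).
- vision.get_image(name): name is "scene" or "top" or "wrist"; returns (picture, depth): 480x640x3 uint8, blue, green, red; 480x640 float32, m along the optical axis (not along the pixel's ray), 0 where there is no reading.
- vision.camera_params(name): a dict with "K" (3x3 intrinsics, pixels), "position" and "attitude" of the camera in the world. Camera axes: x right, y down, z forward; pixel columns grow to the right and rows downward; lengths in m; the calibration is good to about 2 mm. A picture is of the moment at which its call begins: read the wrist's pose just before it. camera_params takes no time and is no camera call; for the wrist camera it gives the pose at the moment of the call.
- arm.close_job(): hands the job in, once; it reports no verdict.
The state is a dict: "time": time; "qpos": joint angles; "qd": joint speeds; "joint_efforts": joint torques, N m; "position": TCP position; "eef_rot": TCP orientation; "contact_force": force on the tool from outside, world axes, zero at the start; "moment": the same for the moment, N m; "grip_width": opening from 0.0 (shut) to 1.0 (fully open).
Only numpy, scipy, OpenCV 4.12 (cv2) and the standard library are available. Lean on these libraries where they do the work, as an engineer would, in place of code of your own. Each camera call takes 0.05 s, during which the arm holds its last target. There are 200 camera calls.

## Task

On the bench board, first push the clevis pin fully home through its fork, then take the spring cotter out of the black stand and push its straight leg down through the pin's cross hole until the bow snaps over the pin, and let go. The pin may have rolled a little in its fork, so feel for the hole with light touches and bring it upright; never force anything (keep every push under about 25 N), and leave the other things on the bench alone.

Things in the scene. Friction and masses are not known exactly. Their poses are not given: they have to be found in the camera images.
- clevis_pin (a joint): How far the pin sticks out of its fork, m: 0 = fully home (head against the fork), up to 0.030 pulled out towards its head. The pin slides with about 5 N of friction, stays where it is left, and meets a hard stop at 0.
- pin_head (a point): Centre of the outer face of the pin's head: a steel disc 34 mm across and 8 mm thick at the +y end of the level pin, 68 mm above the bench. Axes: y runs along the pin, out of the head (push towards -y of this point to drive the pin home), z up. Nothing stands within 90 mm beyond the head.
- pin_hole (a point): Middle of the cross hole, on the axis of the level steel pin (24 mm thick, axis 68 mm above the bench); slides with the pin. Axes: y along the pin to the head, x level across the pin, z up; they do NOT show the pin's roll. The hole is 8 x 8 mm, right through. Pin home: this point is 9 mm outside the fork's cheek (cheek top 16 mm above the axis). Pin out 18 mm or more: the hole is in the fork.
- pin_end (a point): Centre of the pin's free end face, 14 mm beyond the hole. The pin also rolls about its axis (0.05 N m friction, stops at +-0.70 rad); it starts anywhere in that range, unmeasured, so the hole's upper mouth lies up to 7.7 mm to either side (x) of the pin's top, on its round surface. A leg dipped 3 to 4 mm into the mouth can drag it upright (about 5 N); only then will it go through.
- bracket: The fork on its board: origin under the fork's middle, y along the pin. Two steel cheeks, 40 mm wide in x, outer faces 25 mm either side of the origin, tops 84 mm above the bench; wooden board 150 x 130 x 12 mm fixed to the bench, a steel rod slanting down from the fork on the +x side.
- cotter_eye (a point): Centre of the eye of the spring cotter: a double coil of steel wire, 24 mm across and 12 mm thick along y (grip its flat faces). Axes of the cotter: z up along the straight leg towards the eye, y across the coil's thickness, x from the straight leg towards the bow. It weighs about 60 g. It starts upright in the stand, eye's centre 33 mm above the stand's top, 93 mm above the bench.
- leg_tip (a point): Tip of the straight leg: 5 mm round wire with a slightly tapered end (4.2 mm flat), on the cotter's z line; it lies 88 mm below (-z) and 6 mm to -x of the eye's centre. Axes as the cotter's.
- cotter_seat (a point): Point on the straight leg's centre line 44 mm above its tip (44 mm below the eye's centre), the middle of the bow's round pocket: it coincides with pin_hole when the cotter is snapped home, either way round (bow on either side of the pin). Axes as the cotter's.
- bow (a joint): Opening of the sprung bow, rad: 0 = closed. The bow is a 5 mm wire leg on the +x side of the straight leg, sprung at the eye, with a pocket that fits round the 24 mm pin and a flared end 20 mm above the level of the leg's tip. Pushed over the pin it opens to about 0.11 and snaps back to near 0; this takes about 5 to 20 N down. Past 0.25 it is bent.
- stand: Black block 70 x 60 x 60 mm (x, y, z) fixed on the bench; origin at the centre of its underside. A slot 25 mm long (x) and 8.5 mm wide (y), 55 mm deep, holds the cotter's leg and bow; the cotter's axes are along the stand's. Lift the cotter 60 mm to clear it.
- lampholder_mid (a point): Centre of a white ceramic lampholder, 60 mm across, 56 mm high; leave alone.
- oil_mid (a point): Centre of a grey oil bottle, 52 mm across, 130 mm high; leave alone.
- screwdriver_grip (a point): Handle of a screwdriver lying on the bench; leave alone.
- tapbox_mid (a point): Centre of a white square box 80 x 80 x 38 mm; leave alone.
Mind the look-alikes: they are no part of the job. There is more than one size of the bracket; the job needs the smallest.

How it is judged:
By the outcome, as a careful person would: the job done as asked, in the order asked, and still so for the second after the job is handed in, with the robot touching nothing.
It also fails if it takes over 64 s, if anything falls off the work surface, if the arm or the gripper's body presses on something with over 40 N, if the wrist force passes 120 N, or if a joint passes its speed limit or range.

## Working session

There is one attempt and no reset: what is moved stays moved. The work goes in short steps, Python scripts to look and compute and a tool call to move; the robot and the scene stay as the last step left them, time stands still between calls to the robot, and variables do not carry over. Pictures are saved under pics/ and viewed, about 8 in all and at most 12, crops included, and the job is handed in when it is done.

Besides the shell and the picture viewer there is one more tool, called after "Request:" as name(argument=value, ...), one argument or row to a line, values as JSON. apply_moves: Moves the arm, as the interface text tells. Its arguments: {"type":"object","properties":{"increments":{"type":"array"},"squeeze":{"type":"number"}},"required":["increments"]}

```bash
ls; mkdir -p pics
python3 - <<'E'
from bench import arm, vision
import cv2,numpy as np
s=arm.sense(); print(s)
for n in ("scene","top"):
    im,d=vision.get_image(n); cv2.imwrite(f"pics/{n}0.png",im); np.save(f"pics/{n}0.npy",d); print(n,vision.camera_params(n))
E
```

```text
pics
{'time': 0.0, 'qpos': array([-1.40150662e+00,  5.28462860e-01,  1.43392456e+00, -1.53592112e-05,
        1.18135229e+00, -1.78485656e-01]), 'qd': array([ 1.80311514e-03, -1.53011776e-04, -8.63816913e-05, -1.43262340e-04,
        9.57602934e-04,  6.10980084e-04]), 'joint_efforts': array([ 5.14502881e-04, -4.40036595e+01, -1.76591635e+01,  6.33126847e-02,
        5.82389056e-02, -1.59529527e-04]), 'position': array([ 0.21291391, -0.58685392,  0.22956655]), 'eef_rot': array([ 9.84918520e-01,  1.73015479e-01, -2.16532156e-06, -1.07354710e-03]), 'contact_force': array([ 0.12044061, -0.06207228,  0.17531852]), 'moment': array([ 0.05420586,  0.02867665, -0.02333188]), 'grip_width': 1.0001504177893439}
scene {'K': array([[508.01292417,   0.        , 317.1086514 ],
       [  0.        , 508.01292417, 225.60161097],
       [  0.        ,   0.        ,   1.        ]]), 'position': array([1.01002616, 0.43513845, 0.94053132]), 'attitude': array([ 0.37783294,  0.86643767, -0.29542748, -0.1387467 ])}
top {'K': array([[571.99604326,   0.        , 315.68015514],
       [  0.        , 571.99604326, 236.64384433],
       [  0.        ,   0.        ,   1.        ]]), 'position': array([0.23009916, 0.01355423, 1.59295859]), 'attitude': array([ 0.71070275, -0.69778295,  0.06433298, -0.06214355])}
```

View pics/scene0.png

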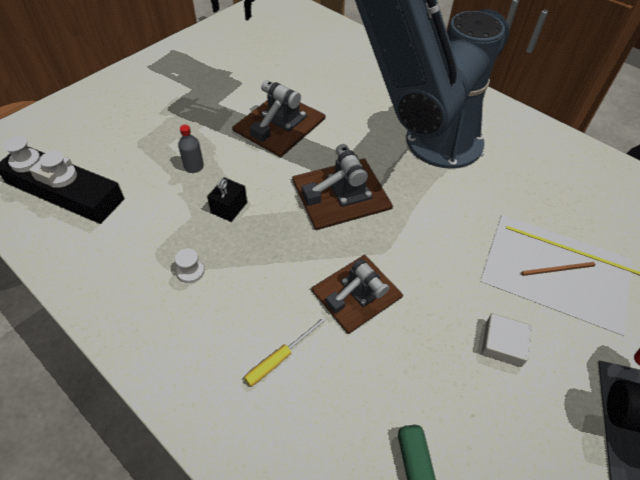

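View pics/top0.png

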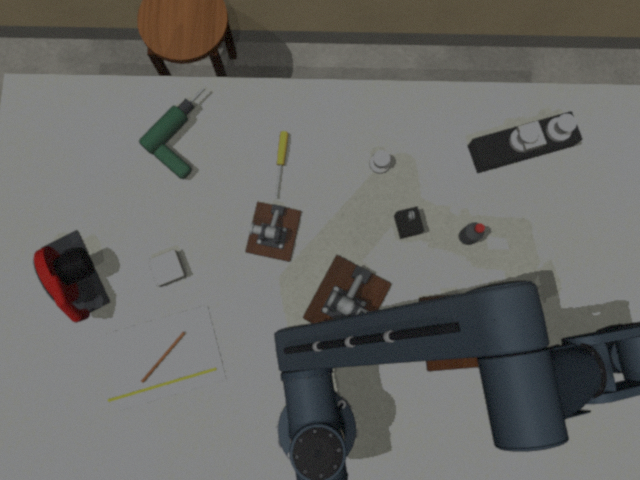

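The smallest bracket is at about (357,292) in the scene view and (272,232) in the top view. The stand is at scene (228,197), top (408,222). The larger look-alikes are at top (348,290) and the one under the arm.

```bash
cat > h.py <<'E'
import numpy as np, cv2
from scipy.spatial.transform import Rotation as R
from bench import arm, vision
def cam(n):
    p=vision.camera_params(n); return p["K"],np.array(p["position"]),R.from_quat(p["attitude"]).as_matrix()
def plane(c,px,z):
    "pixels -> world points on height z"
    K,p,A=c; px=np.atleast_2d(px).astype(float)
    r=(A@np.linalg.inv(K)@np.c_[px,np.ones(len(px))].T).T
    return p+r*((z-p[2])/r[:,2])[:,None]
def proj(c,P):
    K,p,A=c; q=(np.atleast_2d(P)-p)@A@K.T; return q[:,:2]/q[:,2:]
def cloud(c,d):
    K,p,A=c; v,u=np.mgrid[:d.shape[0],:d.shape[1]]
    q=np.stack([(u-K[0,2])/K[0,0],(v-K[1,2])/K[1,1],np.ones_like(d)],-1)*d[...,None]
    return q@A.T+p
def pose(s=None):
    s=s or arm.sense(); return s["position"],R.from_quat(s["eef_rot"])
def togo(P,down_yaw=None,s=None):
    "shift in tool axes, and turn (deg rotvec) to reach TCP P with jaw axis (tool y) at world yaw"
    p,r=pose(s); sh=r.inv().apply(np.array(P)-p)
    if down_yaw is None: return sh.round(4)
    t=np.stack([[np.sin(-0),0,0]]);c,s_=np.cos(down_yaw),np.sin(down_yaw)
    y=np.array([c,s_,0]);z=np.array([0,0,-1.]);x=np.cross(y,z)
    T=R.from_matrix(np.c_[x,y,z]); return sh.round(4),(r.inv()*T).as_rotvec(degrees=True).round(2)
E
python3 - <<'E'
from h import *
im=cv2.imread("pics/top0.png"); d=np.load("pics/top0.npy"); c=cam("top")
W=cloud(c,d)
hsv=cv2.cvtColor(im,cv2.COLOR_BGR2HSV)
m=((hsv[...,1]>110)&(hsv[...,0]<20)&(hsv[...,2]<140)).astype(np.uint8)
roi=np.zeros_like(m); roi[190:270,235:310]=1
m=cv2.morphologyEx(m*roi,cv2.MORPH_CLOSE,np.ones((15,15)))
cn=max(cv2.findContours(m,0,2)[0],key=cv2.contourArea); b=cv2.boxPoints(cv2.minAreaRect(cn))
P=plane(c,b,.012); print("board",P.round(3),P.mean(0), np.linalg.norm(np.diff(P,axis=0),axis=1))
for n,(z0,box) in {"brk":(.045,(235,310,190,270)),"stand":(.05,(390,430,200,245))}.items():
    x0,x1,y0,y1=box; w=W[y0:y1,x0:x1]; k=(w[...,2]>z0)&(d[y0:y1,x0:x1]>0)
    print(n,w[k].min(0).round(3),w[k].max(0).round(3),np.median(w[k],0).round(3))
m=(im.max(2)<60).astype(np.uint8); roi=np.zeros_like(m); roi[200:245,390:430]=1
cn=max(cv2.findContours(m*roi,0,2)[0],key=cv2.contourArea); b=cv2.boxPoints(cv2.minAreaRect(cn)); P=plane(c,b,.06)
print("stand",P.round(3),P.mean(0))
a=cv2.resize(im[185:275,230:320],(400,400),interpolation=cv2.INTER_CUBIC)
t=cv2.resize(im[195:255,380:440],(400,400),interpolation=cv2.INTER_CUBIC)
s=cv2.imread("pics/scene0.png"); e=cv2.resize(s[250:340,300:420],(400,300)); f=cv2.resize(s[170:230,190:270],(400,300))
cv2.imwrite("pics/c1.png",cv2.resize(np.vstack([np.hstack([a,t]),np.hstack([e,f])]),(685,600)))
E
```

```text
board [[0.473 0.202 0.012]
 [0.613 0.176 0.012]
 [0.587 0.057 0.012]
 [0.448 0.085 0.012]] [0.53050142 0.13017949 0.012     ] [0.14224136 0.12172835 0.14182237]
brk [0.492 0.107 0.045] [0.575 0.191 0.094] [0.519 0.142 0.078]
stand [ 0.517 -0.282  0.05 ] [ 0.599 -0.208  0.112] [ 0.556 -0.243  0.061]
stand [[ 0.579 -0.2    0.06 ]
 [ 0.599 -0.267  0.06 ]
 [ 0.527 -0.285  0.06 ]
 [ 0.507 -0.219  0.06 ]] [ 0.55288973 -0.24272886  0.06      ]
```

View pics/c1.png

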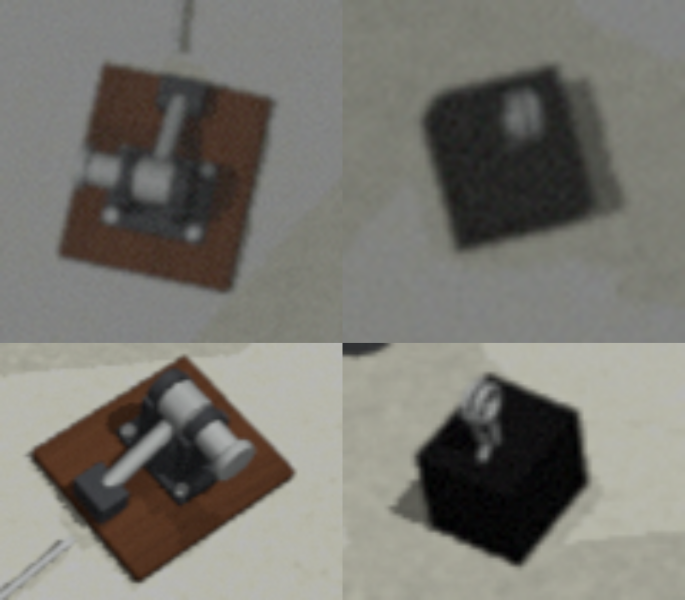

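The small bracket's head points towards world +y and its rod towards +x, so its yaw is about -10.5°. The cotter sits at the far side of the stand. Next I'll take a wrist view over the stand on the way.

Run:
```python
from h import *
c=cam("wrist"); p,r=pose()
print("cam in tool",r.inv().apply(c[1]-p).round(4),(r.as_matrix().T@c[2]).round(3),c[0].round(1), np.degrees(r.as_euler('xyz')).round(2))
# jaw axis along stand y (yaw 90+14 deg or -76)
for y in(104,-76): print(togo([.51,-.25,.235],np.radians(y)))
```

```text
cam in tool [ 0.0674  0.0013 -0.1547] [[-0.001 -0.969 -0.246]
 [ 1.    -0.001  0.001]
 [-0.001 -0.246  0.969]] [[343.7   0.  321.8]
 [  0.  343.7 240.9]
 [  0.    0.    1. ]] [-1.7989e+02 -2.0000e-02  1.9930e+01]
(array([ 0.3941, -0.2155, -0.0048]), array([ 2.0000e-02, -1.7000e-01, -1.7407e+02]))
(array([ 0.3941, -0.2155, -0.0048]), array([-0.11, -0.01,  5.93]))
```

Request:
apply_moves(
  increments=[
    [[0.443, -0.203, -0.005], [0, 0, 5.9], 0.4],
    [[0.443, -0.203, -0.005], [0, 0, 5.9], 0.4],
    [[0.443, -0.203, -0.005], [0, 0, 5.9], 0.4],
    [[0.443, -0.203, -0.005], [0, 0, 5.9], 0.4],
    [[0.443, -0.203, -0.005], [0, 0, 5.9], 0.4],
    [[0.443, -0.203, -0.005], [0, 0, 5.9], 0.4],
    [[0.443, -0.203, -0.005], [0, 0, 5.9], 0.4],
    [[0.443, -0.203, -0.005], [0, 0, 5.9], 0.4],
    [[0.443, -0.203, -0.005], [0, 0, 5.9], 0.4],
    [[0.443, -0.203, -0.005], [0, 0, 5.9], 0.4],
    [[0.443, -0.203, -0.005], [0, 0, 5.9], 0.4],
    [[0.443, -0.203, -0.005], [0, 0, 5.9], 0.4],
    [[0.443, -0.203, -0.005], [0, 0, 5.9], 0.4],
    [[0.443, -0.203, -0.005], [0, 0, 5.9], 0.4],
    [[0.443, -0.203, -0.005], [0, 0, 5.9], 0.4],
  ],
)

```text
time: 1.35
position: [0.5597, -0.2457, 0.235]
eef_rot: [0.992, 0.122, -0.001, -0.0]
contact_force: [-0.1, -0.3, -0.3]
grip_width: 0.4
```

Run:
```python
from h import *
p,r=pose(); print(p,np.degrees(r.as_euler('xyz')))
c=cam("wrist"); im,d=vision.get_image("wrist"); np.savez("pics/w1.npz",im=im,d=d,K=c[0],p=c[1],A=c[2]); cv2.imwrite("pics/w1.png",im)
m=((im.max(2)<45)).astype(np.uint8)
cn=max(cv2.findContours(m,0,2)[0],key=cv2.contourArea); print(cv2.boundingRect(cn))
W=cloud(c,d); k=(W[...,2]>.066)&(W[...,2]<.125)&(abs(W[...,0]-.55)<.06)&(abs(W[...,1]+.24)<.06)&(d>0); w=W[k]
print(len(w),w.min(0),w.max(0))
top=w[w[:,2]>.085]; print(np.median(top,0)); q=top[:,:2]-top[:,:2].mean(0); print(np.linalg.svd(q,full_matrices=0)[1:])
t=(abs(W[...,2]-.06)<.004)&(abs(W[...,0]-.55)<.07)&(abs(W[...,1]+.24)<.07)
rc=cv2.minAreaRect(W[t][:,:2].astype(np.float32)*1000); print(rc)
```

```text
[ 0.55971438 -0.24572727  0.23502184] [-1.79970147e+02  8.02473700e-02  1.40541870e+01]
(0, 250, 640, 230)
343 [ 0.55739269 -0.25224022  0.06631909] [ 0.58116355 -0.23658352  0.10618236]
[ 0.57113256 -0.24404879  0.1027186 ]
(array([0.11544079, 0.06440079]), array([[-0.96850217, -0.2490051 ],
       [ 0.2490051 , -0.96850217]]))
((559.7510375976562, -246.89903259277344), (70.3940658569336, 59.89768981933594), 14.844377517700195)
```

View pics/w1.png

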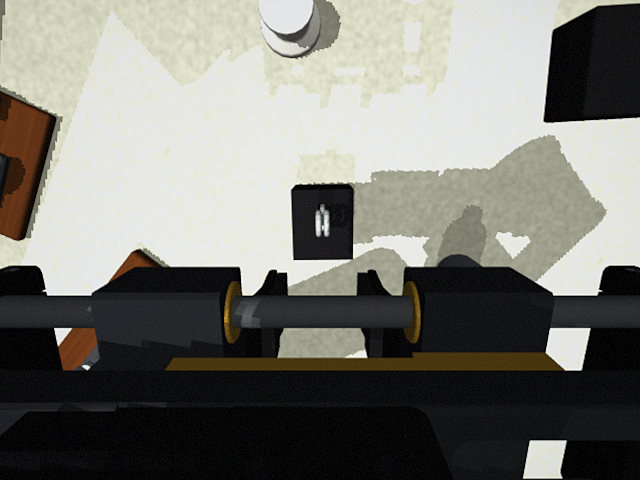

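The cotter eye is at (322,222), upright in the stand at (322,222), with its coil faces along the image columns. Stand yaw is about 14.8°. Next I'll view the bracket.

Request:
apply_moves(
  increments=[
    [[0.021, -0.372, 0.045], [0, 0, 24.6], 0.4],
    [[0.021, -0.372, 0.045], [0, 0, 24.6], 0.4],
    [[0.021, -0.372, 0.045], [0, 0, 24.6], 0.4],
    [[0.021, -0.372, 0.045], [0, 0, 24.6], 0.4],
    [[0.021, -0.372, 0.045], [0, 0, 24.6], 0.0],
    [[0.021, -0.372, 0.045], [0, 0, 24.6], 0.0],
    [[0.021, -0.372, 0.045], [0, 0, 24.6], 0.0],
    [[0.021, -0.372, 0.045], [0, 0, 24.6], 0.0],
    [[0.021, -0.372, 0.045], [0, 0, 24.6], 0.0],
    [[0.021, -0.372, 0.045], [0, 0, 24.6], 0.0],
    [[0.021, -0.372, 0.045], [0, 0, 24.6], 0.0],
    [[0.021, -0.372, 0.045], [0, 0, 24.6], 0.0],
    [[0.021, -0.372, 0.045], [0, 0, 24.6], 0.0],
  ],
  squeeze=40,
)

```text
time: 2.48
position: [0.4913, 0.1184, 0.1908]
eef_rot: [0.996, -0.093, 0.0, 0.0]
contact_force: [-0.5, 0.3, -0.6]
grip_width: 0.007
```

Run:
```python
from h import *
f=np.load("pics/w1.npz"); c=(f["K"],f["p"],f["A"]); W=cloud(c,f["d"]); yaw=np.radians(14.84)
Ri=np.array([[np.cos(yaw),np.sin(yaw)],[-np.sin(yaw),np.cos(yaw)]])
k=(W[...,2]>.064)&(W[...,2]<.125)&(abs(W[...,0]-.56)<.05)&(abs(W[...,1]+.247)<.04)&(f["d"]>0); w=W[k]
q=(w[:,:2]-[.5598,-.2469])@Ri.T*1000
for a,b in((64,70),(70,78),(78,86),(86,94),(94,100),(100,108)):
    s=(w[:,2]*1000>=a)&(w[:,2]*1000<b); print(a,b,s.sum(), *( [q[s].min(0).round(1),q[s].max(0).round(1),q[s].mean(0).round(1)] if s.any() else []))
p,r=pose(); print(p,np.degrees(r.as_euler('xyz')))
c=cam("wrist"); im,d=vision.get_image("wrist"); np.savez("pics/w2.npz",im=im,d=d,K=c[0],p=c[1],A=c[2]); cv2.imwrite("pics/w2.png",im)
W=cloud(c,d); v=(d>0)&(abs(W[...,0]-.53)<.12)&(abs(W[...,1]-.13)<.12)
t=v&(abs(W[...,2]-.012)<.004); t&=(im[...,2].astype(int)-im[...,0]>15)
print("board",cv2.minAreaRect(W[t][:,:2].astype(np.float32)*1000))
t=v&(W[...,2]>.075)&(W[...,2]<.09)
print("high",cv2.minAreaRect(W[t][:,:2].astype(np.float32)*1000),t.sum())
```

```text
64 70 4 [ 5.  -0.5] [10.3  0.6] [7.6 0. ]
70 78 4 [ 5.1 -0.4] [5.3 0.6] [5.2 0.1]
78 86 14 [ 1.3 -0.5] [13.2  0.6] [4.9 0.1]
86 94 18 [15.9 -5.8] [20.9  2.9] [18.9 -0.3]
94 100 56 [-1.2 -5.7] [21.1  5.8] [15.8  0. ]
100 108 247 [-0.8 -5.7] [18.7  5.7] [ 9.8 -0.1]
[0.49133555 0.11839025 0.19081683] [ 1.79984139e+02 -5.62540265e-02 -1.07272384e+01]
board ((533.381591796875, 130.73529052734375), (130.3479766845703, 150.1031036376953), 78.90274047851562)
high ((522.1307373046875, 149.24142456054688), (82.0802230834961, 30.457170486450195), 78.84790802001953) 3380
```

View pics/w2.png

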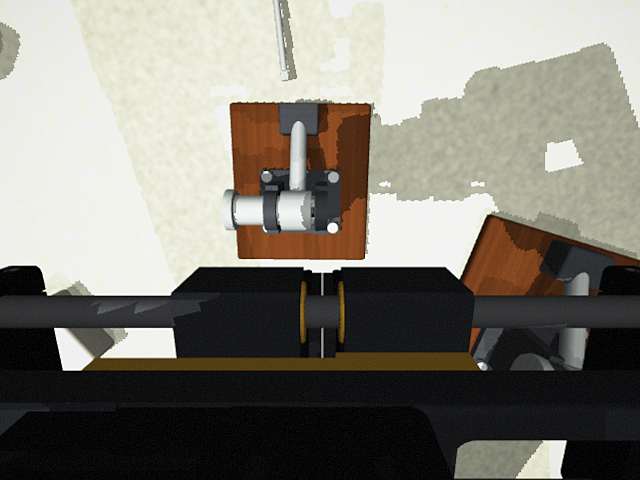

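The pin head is at (229,209), cheeks at (270,210) and (325,210), and the free end is inside the far cheek. The rod is on the far (+x) side.

Run:
```python
from h import *
f=np.load("pics/w2.npz"); c=(f["K"],f["p"],f["A"]); W=cloud(c,f["d"]); g=f["im"].max(2); yaw=np.radians(-11.1)
Ri=np.array([[np.cos(yaw),np.sin(yaw)],[-np.sin(yaw),np.cos(yaw)]])
q=(W[...,:2]-[.5334,.1307])@Ri.T*1000; z=W[...,2]*1000; v=(f["d"]>0)&(abs(q).max(-1)<90)&(z>60)&(z<95)
for y in range(-40,76,3):
    s=v&(abs(q[...,1]-y-1.5)<1.5)
    if s.any():
        t=s&(z>z[s].max()-4); print(y,s.sum(),"zmax %.1f"%z[s].max(),"x %.1f..%.1f"%(q[s][:,0].min(),q[s][:,0].max()),"top x %.1f g %.0f"%(np.median(q[t][:,0]),np.median(g[t])))
s=v&(q[...,1]>40); print("face y",np.percentile(q[s][:,1],[50,90,98,100]))
```

```text
-28 5 zmax 83.5 x -12.8..-1.4 top x -12.4 g 60
-25 170 zmax 85.2 x -34.4..4.9 top x -14.1 g 56
-22 185 zmax 85.6 x -34.7..5.0 top x -14.4 g 57
-19 196 zmax 85.5 x -34.4..5.0 top x -14.4 g 55
-16 127 zmax 84.9 x -34.4..4.9 top x -15.3 g 68
-13 140 zmax 85.3 x -29.6..0.6 top x -15.1 g 156
-10 152 zmax 85.4 x -29.7..0.5 top x -15.0 g 162
-7 165 zmax 86.1 x -29.7..6.7 top x -14.9 g 195
-4 187 zmax 85.9 x -29.8..8.3 top x -14.2 g 238
-1 192 zmax 85.7 x -29.8..9.1 top x -15.0 g 237
2 175 zmax 86.0 x -29.9..9.8 top x -14.4 g 238
5 157 zmax 86.2 x -30.0..5.0 top x -15.8 g 239
8 154 zmax 85.2 x -30.0..1.0 top x -14.4 g 236
11 110 zmax 85.2 x -29.8..0.9 top x -14.4 g 236
14 224 zmax 85.9 x -34.7..5.0 top x -14.4 g 89
17 192 zmax 85.7 x -34.6..5.0 top x -14.4 g 94
20 190 zmax 86.1 x -34.6..5.0 top x -14.8 g 94
23 138 zmax 85.1 x -34.7..5.0 top x -13.8 g 99
26 115 zmax 81.8 x -26.1..-3.2 top x -14.4 g 243
29 113 zmax 81.5 x -26.4..-3.0 top x -14.3 g 240
32 114 zmax 81.3 x -26.3..-3.1 top x -14.3 g 239
35 112 zmax 81.9 x -26.4..-3.1 top x -15.0 g 242
38 108 zmax 81.2 x -26.4..-3.1 top x -14.4 g 240
41 118 zmax 82.6 x -26.6..-3.1 top x -14.4 g 243
44 117 zmax 81.6 x -26.5..-3.1 top x -14.5 g 240
47 231 zmax 85.8 x -30.8..1.4 top x -15.6 g 213
50 165 zmax 86.3 x -29.8..1.7 top x -14.6 g 238
53 150 zmax 85.9 x -29.8..1.6 top x -14.4 g 236
56 13 zmax 84.8 x -24.6..0.3 top x -13.4 g 236
face y [48.86805728 54.53774926 55.90376415 57.05928358]
```

Request:
apply_moves(
  increments=[
    [[0.025, -0.12, 0.03], [0, 0, 0.4], 0],
    [[0.025, -0.12, 0.03], [0, 0, 0.4], 0],
    [[0.025, -0.12, 0.03], [0, 0, 0.4], 0],
    [[0.025, -0.12, 0.03], [0, 0, 0.4], 0],
    [[0.025, -0.12, 0.065], [0, 0, 0.4], 0],
    [[0.025, -0.12, 0.1], [0, 0, 0.4], 0],
    [[0.025, -0.12, 0.127], [0, 0, 0.4], 0],
    [[0.025, -0.12, 0.127], [0, 0, 0.4], 0],
    [[0.025, -0.12, 0.127], [0, 0, 0.4], 0],
    [[0.025, -0.12, 0.127], [0, 0, 0.4], 0],
  ],
)

```text
time: 3.37
position: [0.5387, 0.2328, 0.0648]
eef_rot: [0.995, -0.096, 0.001, -0.0]
contact_force: [0.3, -0.7, 0.4]
grip_width: 0.004
```

```bash
cat >> h.py <<'E'
BY=np.radians(-11.1); BO=np.array([.5189,.1333])
def brk(P):
    "world -> bracket frame"
    c,s=np.cos(BY),np.sin(BY); P=np.asarray(P); q=(P[:2]-BO)@np.array([[c,-s],[s,c]]); return np.r_[q,P[2]]*1000
def show():
    s=arm.sense(); p,r=pose(s); e=np.degrees(r.as_euler('xyz')); f=s["contact_force"]; c,q=np.cos(BY),np.sin(BY)
    print("t %.2f"%s["time"],"brk",brk(p).round(1),"eul",e.round(2),"Fb",np.round([c*f[0]+q*f[1],-q*f[0]+c*f[1],f[2]],1),"g %.3f"%s["grip_width"])
E
python3 -c "
from h import *
show()"
```

```text
t 3.37 brk [  0.3 101.4  64.8] eul [-1.7995e+02 -1.2000e-01 -1.1070e+01] Fb [ 0.5 -0.6  0.4] g 0.004
```

Request:
apply_moves(
  increments=[
    [[0, 0.013, 0], [0, 0, 0], 0],
    [[0, 0.025, 0], [0, 0, 0], 0],
    [[0, 0.028, 0], [0, 0, 0], 0],
    [[0, 0.031, 0], [0, 0, 0], 0],
    [[0, 0.034, 0], [0, 0, 0], 0],
    [[0, 0.037, 0], [0, 0, 0], 0],
    [[0, 0.04, 0], [0, 0, 0], 0],
    [[0, 0.043, 0], [0, 0, 0], 0],
    [[0, 0.046, 0], [0, 0, 0], 0],
    [[0, 0.048, 0], [0, 0, 0], 0],
    [[0, 0.05, 0], [0, 0, 0], 0],
  ],
)

```text
time: 4.28
position: [0.5284, 0.186, 0.0644]
eef_rot: [0.995, -0.096, 0.001, -0.001]
contact_force: [0.5, 5.6, 3.8]
grip_width: 0.003
```

```bash
python3 -c "
from h import *
show()"
```

```text
t 4.28 brk [-0.8 53.5 64.4] eul [-1.7984e+02 -1.2000e-01 -1.1000e+01] Fb [-0.6  5.6  3.8] g 0.003
```

Request:
apply_moves(
  increments=[
    [[0, 0.001, 0], [0, 0, 0], 0],
    [[0, 0.002, 0], [0, 0, 0], 0],
    [[0, 0.003, 0], [0, 0, 0], 0],
    [[0, 0.004, 0], [0, 0, 0], 0],
    [[0, 0.004, 0], [0, 0, 0], 0],
  ],
)

```text
time: 4.7
position: [0.5276, 0.1818, 0.0643]
eef_rot: [0.995, -0.096, 0.001, -0.001]
contact_force: [0.4, 4.6, 4.9]
grip_width: 0.004
```

```bash
python3 -c "
from h import *
show()"
```

```text
t 4.70 brk [-0.8 49.3 64.3] eul [-1.7987e+02 -1.1000e-01 -1.0990e+01] Fb [-0.5  4.5  4.9] g 0.004
```

Request:
apply_moves(
  increments=[
    [[0, 0.001, 0], [0, 0, 0], 0],
    [[0, 0.002, 0], [0, 0, 0], 0],
    [[0, 0.003, 0], [0, 0, 0], 0],
    [[0, 0.003, 0], [0, 0, 0], 0],
  ],
)

```text
time: 5.03
position: [0.527, 0.1786, 0.0643]
eef_rot: [0.995, -0.096, 0.001, -0.001]
contact_force: [-0.6, 6.2, 4.3]
grip_width: 0.002
```

```bash
python3 -c "
from h import *
show()"
```

```text
t 5.03 brk [-0.8 46.  64.3] eul [-1.799e+02 -1.000e-01 -1.098e+01] Fb [-1.8  5.9  4.3] g 0.002
```

Request:
apply_moves(
  increments=[
    [[0, 0.001, 0], [0, 0, 0], 0],
    [[0, 0.002, 0], [0, 0, 0], 0],
    [[0, 0.002, 0], [0, 0, 0], 0],
  ],
)

```text
time: 5.28
position: [0.5267, 0.1772, 0.0643]
eef_rot: [0.995, -0.096, 0.001, -0.001]
contact_force: [-0.3, 8.0, 4.9]
grip_width: 0.004
```

```bash
python3 -c "
from h import *
show()"
```

```text
t 5.28 brk [-0.8 44.5 64.3] eul [-1.7984e+02 -1.1000e-01 -1.1020e+01] Fb [-1.8  7.8  4.9] g 0.004
```

Request:
apply_moves(
  increments=[
    [[0, 0.001, 0], [0, 0, 0], 0],
    [[0, 0.002, 0], [0, 0, 0], 0],
    [[0, 0.002, 0], [0, 0, 0], 0],
  ],
)

```text
time: 5.53
position: [0.5267, 0.177, 0.0644]
eef_rot: [0.995, -0.097, 0.002, -0.003]
contact_force: [0.1, 13.9, 3.8]
grip_width: 0.007
```

```bash
python3 -c "
from h import *
show()"
```

```text
t 5.53 brk [-0.7 44.3 64.4] eul [-1.7967e+02 -1.5000e-01 -1.1110e+01] Fb [-2.6 13.7  3.8] g 0.007
```

Request:
apply_moves(
  increments=[
    [[0, -0.012, 0], [0, 0, 0], 0],
    [[0, -0.025, 0], [0, 0, 0], 0],
    [[0, -0.025, -0.03], [0, 0, 0], 0],
    [[0, -0.02, -0.06], [0, 0, 0], 0],
    [[-0.005, 0, -0.086], [0, 0, 0], 0.4],
    [[-0.015, 0.035, -0.086], [0, 0, 0], 0.4],
    [[-0.025, 0.076, -0.086], [0, 0, 0], 0.4],
    [[-0.025, 0.076, -0.086], [0, 0, 0], 0.4],
    [[-0.025, 0.076, -0.086], [0, 0, 0], 0.4],
    [[-0.025, 0.076, -0.086], [0, 0, 0], 0.4],
  ],
)

```text
time: 6.37
position: [0.4871, 0.104, 0.1495]
eef_rot: [0.995, -0.096, 0.0, 0.0]
contact_force: [-0.1, 0.5, 0.8]
grip_width: 0.357
```

Run:
```python
from h import *
show()
c=cam("wrist"); im,d=vision.get_image("wrist"); np.savez("pics/w3.npz",im=im,d=d,K=c[0],p=c[1],A=c[2])
W=cloud(c,d); cc,s=np.cos(BY),np.sin(BY)
q=(W[...,:2]-BO)@np.array([[cc,-s],[s,cc]])*1000; z=W[...,2]*1000; v=(d>0)&(z>55)&(z<95)&(abs(q).max(-1)<70)
print("fork y",[np.percentile(q[v&(z>83)&(q[...,1]<30)][:,1],k).round(1) for k in(0.5,99.5)],"fork x",[np.percentile(q[v&(z>83)&(q[...,1]<30)][:,0],k).round(1) for k in(.5,99.5)])
k=v&(q[...,1]<-28); print("pin x",np.percentile(q[k][:,0],[1,99]).round(1),"y",np.percentile(q[k][:,1],[1,99]).round(1),"zmax",np.percentile(z[k],99))
k=v&(q[...,1]>27)&(q[...,1]<40); print("head y",np.percentile(q[k][:,1],[1,99,100]).round(1))
X=lambda x,y,z:np.r_[BO+np.array([[cc,-s],[s,cc]])@[x/1e3,y/1e3],z/1e3]
ctr=proj(c,X(0,-34,80))[0]; print("expected top",ctr.round(1), proj(c,X(0,-24,80)).round(1),proj(c,X(10,-34,80)).round(1))
x,y=ctr.astype(int); t=im[y-40:y+40,x-60:x+45]; cv2.imwrite("pics/w3c.png",cv2.resize(t,None,fx=7,fy=7,interpolation=cv2.INTER_CUBIC)); print(x-60,y-40)
```

```text
t 6.37 brk [-25.6 -34.9 149.5] eul [ 1.7999e+02 -2.0000e-02 -1.1010e+01] Fb [-0.2  0.4  0.8] g 0.357
fork y [np.float64(-24.3), np.float64(29.9)] fork x [np.float64(-8.2), np.float64(8.3)]
pin x [-11.4  11.2] y [-47.4 -28. ] zmax 81.00221858731528
head y [27.1 32.9 33.3]
expected top [319.  219.8] [[303.9 219.7]] [[319.  204.7]]
259 179
```

View pics/w3c.png

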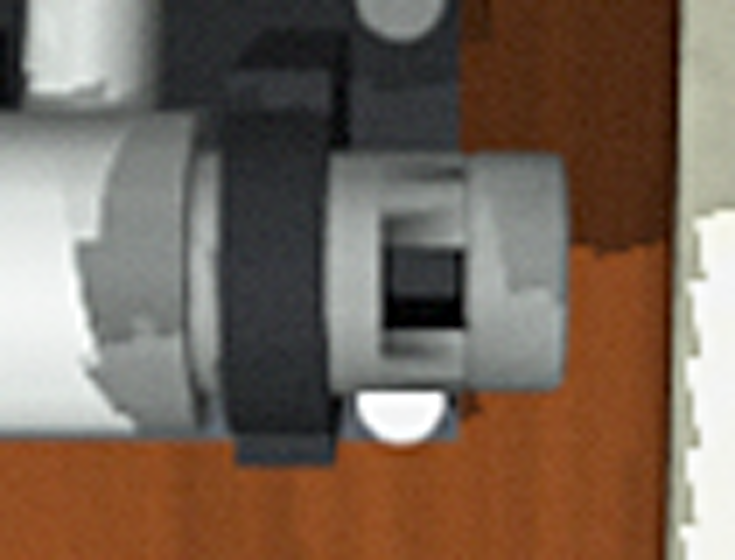

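The pin is home: head face at y=33, free end at -48. The hole mouth is dark at crop (425,286), which is nearly on top of the pin. I'll check the roll with depth.

Run:
```python
from h import *
f=np.load("pics/w3.npz"); c=(f["K"],f["p"],f["A"]); W=cloud(c,f["d"]); cc,s=np.cos(BY),np.sin(BY)
q=(W[...,:2]-BO)@np.array([[cc,-s],[s,cc]])*1000; z=W[...,2]*1000
for v in range(200,238):
    print(v,[ "%.1f,%.1f,%.1f"%(q[v,u,0],q[v,u,1],z[v,u]) for u in (311,317,320,323,332)],f["im"][v,320])
```

```text
200 ['5.1,-26.9,18.7', '5.1,-31.9,18.5', '5.0,-34.4,17.8', '5.1,-36.9,18.3', '4.4,-44.5,13.1'] [63 62 58]
201 ['11.2,-28.5,70.5', '11.2,-32.6,70.3', '11.3,-34.6,71.1', '11.3,-36.6,71.4', '11.1,-42.8,69.7'] [92 92 89]
202 ['10.9,-28.6,73.2', '10.8,-32.6,72.8', '10.8,-34.6,72.5', '10.8,-36.6,72.5', '10.7,-42.7,72.1'] [85 87 84]
203 ['10.2,-28.5,73.2', '10.3,-32.6,74.0', '10.3,-34.6,74.1', '10.3,-36.6,74.3', '10.4,-42.7,74.4'] [82 82 78]
204 ['9.7,-28.6,74.5', '9.8,-32.6,75.4', '9.7,-34.6,74.3', '9.7,-36.6,74.7', '9.6,-42.7,73.6'] [79 81 74]
205 ['9.3,-28.6,76.3', '9.4,-32.6,76.7', '9.1,-34.6,75.1', '9.3,-36.6,76.2', '9.0,-42.7,74.2'] [112 119 112]
206 ['8.7,-28.6,76.8', '8.6,-32.6,76.4', '8.7,-34.6,76.9', '8.8,-36.6,77.4', '8.4,-42.7,74.6'] [138 140 135]
207 ['7.8,-28.6,75.4', '7.9,-32.6,75.7', '8.2,-34.6,77.8', '8.1,-36.6,77.2', '8.1,-42.6,77.0'] [145 148 142]
208 ['7.7,-28.7,79.2', '7.6,-32.7,78.3', '7.3,-34.6,76.5', '7.5,-36.6,77.6', '7.3,-42.6,76.3'] [137 140 134]
209 ['6.9,-28.7,78.2', '6.8,-32.6,77.6', '7.1,-34.6,79.3', '6.7,-36.6,76.9', '6.9,-42.6,77.8'] [110 118 110]
210 ['6.3,
[... 2433 characters left out ...]
232 ['-9.1,-28.5,76.7', '-9.0,-32.6,76.9', '-9.2,-34.6,75.9', '-8.6,-36.7,78.5', '-9.1,-42.8,76.4'] [128 132 130]
233 ['-9.9,-28.5,76.0', '-10.1,-32.6,75.0', '-10.0,-34.6,75.7', '-10.2,-36.7,74.9', '-9.9,-42.8,76.2'] [90 93 91]
234 ['-10.8,-28.5,75.3', '-11.1,-32.5,73.7', '-11.4,-34.6,72.8', '-10.9,-36.7,74.7', '-11.4,-42.9,72.8'] [63 65 64]
235 ['-23.9,-26.8,22.6', '-24.0,-31.8,22.2', '-23.8,-34.4,22.8', '-24.8,-36.9,18.6', '-26.2,-44.8,12.6'] [251 249 246]
236 ['-25.1,-26.8,21.0', '-24.6,-31.9,22.9', '-24.7,-34.4,22.6', '-25.6,-36.9,18.8', '-27.5,-44.8,10.9'] [255 255 255]
237 ['-25.5,-26.8,23.0', '-25.8,-31.8,21.8', '-25.8,-34.4,21.6', '-26.5,-36.9,18.8', '-28.1,-44.8,12.1'] [253 253 252]
```

The hole is nearly upright: mouth centre at x≈+0.2, y≈-34.4, tilt about 0.05 rad. Next is the cotter.

Request:
apply_moves(
  increments=[
    [[0, 0, -0.04], [0, 0, -3], 0.4],
    [[0.03, 0.05, -0.05], [0, 0, -9], 0.4],
    [[0.05, 0.09, -0.05], [0, 0, -15], 0.4],
    [[0.1474, 0.326, -0.05], [0, 0, -25.85], 0.4],
    [[0.1474, 0.326, -0.05], [0, 0, -25.85], 0.4],
    [[0.1474, 0.326, -0.05], [0, 0, -25.85], 0.4],
    [[0.1474, 0.326, -0.05], [0, 0, -25.85], 0.4],
    [[0.1474, 0.326, -0.05], [0, 0, -25.85], 0.4],
    [[0.1474, 0.326, -0.05], [0, 0, -25.85], 0.4],
    [[0.1474, 0.326, -0.05], [0, 0, -25.85], 0.4],
    [[0.1474, 0.326, -0.02], [0, 0, -25.85], 0.4],
    [[0.1474, 0.326, 0.01], [0, 0, -25.85], 0.4],
    [[0.1474, 0.326, 0.01], [0, 0, -25.85], 0.4],
    [[0.1474, 0.326, 0.01], [0, 0, -25.85], 0.4],
  ],
)

```text
time: 7.58
position: [0.5688, -0.2425, 0.1375]
eef_rot: [0.991, 0.13, -0.002, -0.002]
contact_force: [-0.6, 0.6, 0.3]
grip_width: 0.396
```

Run:
```python
from h import *
p,r=pose(); print(arm.sense()["time"],p.round(4),np.degrees(r.as_euler('xyz')).round(2))
c=cam("wrist"); im,d=vision.get_image("wrist"); cv2.imwrite("pics/w4.png",im); W=cloud(c,d)
yaw=np.radians(14.84); Ri=np.array([[np.cos(yaw),np.sin(yaw)],[-np.sin(yaw),np.cos(yaw)]])
k=(W[...,2]>.064)&(W[...,2]<.115)&(abs(W[...,0]-.57)<.03)&(abs(W[...,1]+.244)<.03)&(d>0); w=W[k]
t=r.inv().apply(w-p)*1000
for a,b in((64,72),(72,84),(84,94),(94,100),(100,110)):
    s=(w[:,2]*1000>=a)&(w[:,2]*1000<b)
    if s.any(): print(a,b,s.sum(),np.percentile(t[s],[2,50,98],axis=0).round(1).tolist())
k=(abs(W[...,2]-.06)<.004)&(np.hypot(W[...,0]-.56,W[...,1]+.247)<.06)&(d>0)
print(cv2.minAreaRect(W[k][:,:2].astype(np.float32)*1000))
```

```text
7.5833 [ 0.5688 -0.2425  0.1375] [-179.78    0.19   14.97]
64 72 13 [[-4.9, 1.5, 65.9], [-4.7, 2.1, 70.1], [2.4, 2.8, 73.4]]
72 84 18 [[-5.2, 1.0, 53.8], [-4.4, 2.1, 59.0], [4.5, 3.2, 63.7]]
84 94 98 [[-9.0, -2.2, 43.7], [7.2, 2.7, 47.2], [11.2, 6.3, 52.8]]
94 100 116 [[-10.6, -3.3, 37.6], [9.7, 3.8, 39.5], [11.1, 8.0, 43.2]]
100 110 469 [[-9.1, -3.2, 31.7], [0.8, 3.2, 33.8], [8.5, 7.8, 37.2]]
((566.1509399414062, -245.34869384765625), (57.35599136352539, 60.06830596923828), 14.761841773986816)
```

View pics/w4.png

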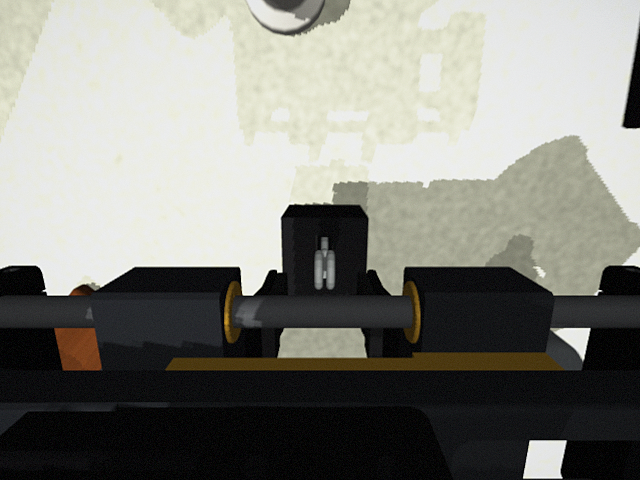

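Request:
apply_moves(
  increments=[
    [[0, 0, 0.02], [0, 0, 0], 0.4],
    [[0, 0, 0.04], [0, 0, 0], 0.4],
    [[0, 0, 0.055], [0, 0, 0], 0.4],
    [[0, 0, 0.057], [0, 0, 0], 0.4],
    [[0, 0, 0.057], [0, 0, 0], 0.4],
    [[0, 0, 0.057], [0, 0, 0], 0.4],
  ],
)

```text
time: 8.13
position: [0.5707, -0.2444, 0.0844]
eef_rot: [0.992, 0.13, 0.001, 0.001]
contact_force: [0.2, -0.0, 0.1]
grip_width: 0.4
```

Run:
```python
from h import *
s=arm.sense();p,r=pose(s); print(s["time"],p.round(4),np.degrees(r.as_euler('xyz')).round(2),s["contact_force"].round(1), togo([.5695,-.2445,.082],np.radians(14.8-90),s))
```

```text
8.1333 [ 0.5707 -0.2444  0.0844] [ 1.7985e+02 -1.4000e-01  1.4930e+01] [ 0.2 -0.   0.1] (array([-0.0012, -0.0002,  0.0024]), array([ 0.15, -0.14,  0.13]))
```

Request:
apply_moves(
  increments=[
    [[-0.001, 0, 0.002], [0.1, -0.1, 0.1], 0.4],
    [[-0.001, 0, 0.002], [0.1, -0.1, 0.1], 0.4],
    [[-0.001, 0, 0.002], [0.1, -0.1, 0.1], 0.0],
    [[-0.001, 0, 0.002], [0.1, -0.1, 0.1], 0.0],
    [[-0.001, 0, 0.002], [0.1, -0.1, 0.1], 0.0],
    [[-0.001, 0, 0.002], [0.1, -0.1, 0.1], 0.0],
    [[-0.001, 0, 0.002], [0.1, -0.1, 0.1], 0.0],
    [[-0.001, 0, 0.002], [0.1, -0.1, 0.1], 0.0],
  ],
  squeeze=50,
)

```text
time: 8.8
position: [0.5682, -0.2445, 0.0806]
eef_rot: [0.992, 0.129, -0.001, -0.001]
contact_force: [1.1, -0.6, 1.2]
grip_width: 0.128
```

Run:
```python
from h import *
s=arm.sense();p,r=pose(s); print(s["time"],p.round(4),np.degrees(r.as_euler('xyz')).round(2),s["contact_force"].round(1),s["grip_width"]*87)
```

```text
8.8 [ 0.5682 -0.2445  0.0806] [-1.799e+02  1.000e-01  1.478e+01] [ 1.1 -0.6  1.2] 11.152509676068643
```

Request:
apply_moves(
  increments=[
    [[0, 0, -0.01], [0, 0, 0], 0],
    [[0, 0, -0.03], [0, 0, 0], 0],
    [[0, 0, -0.055], [0, 0, 0], 0],
    [[0, 0, -0.085], [0, 0, 0], 0],
    [[0, 0, -0.12], [0, 0, 0], 0],
    [[0.005, -0.04, -0.125], [0, 0, 3], 0],
    [[0.012, -0.08, -0.125], [0, 0, 6], 0],
    [[0.016, -0.12, -0.125], [0, 0, 9], 0],
    [[0.02, -0.16, -0.125], [0, 0, 12], 0],
    [[0.024, -0.2, -0.125], [0, 0, 15], 0],
    [[0.028, -0.24, -0.125], [0, 0, 18], 0],
    [[0.032, -0.28, -0.122], [0, 0, 21], 0],
    [[0.036, -0.315, -0.12], [0, 0, 24], 0],
    [[0.039, -0.335, -0.12], [0, 0, 25.9], 0],
    [[0.039, -0.344, -0.12], [0, 0, 25.9], 0],
    [[0.039, -0.344, -0.12], [0, 0, 25.9], 0],
    [[0.039, -0.344, -0.12], [0, 0, 25.9], 0],
  ],
)

```text
time: 10.22
position: [0.5187, 0.0976, 0.2015]
eef_rot: [0.995, -0.096, -0.001, -0.0]
contact_force: [-0.0, -0.6, -0.6]
grip_width: 0.133
```

Run:
```python
from h import *
show(); print(arm.sense()["grip_width"]*87)
c=cam("wrist"); im,d=vision.get_image("wrist"); np.savez("pics/w5.npz",im=im,d=d,K=c[0],p=c[1],A=c[2])
p,r=pose(); W=cloud(c,d); t=r.inv().apply((W-p).reshape(-1,3)).reshape(W.shape)*1000
k=(d>0)&(abs(t[...,0])<25)&(abs(t[...,1])<12)&(t[...,2]>10)&(t[...,2]<82)
for a in range(10,82,6):
    s=k&(t[...,2]>=a)&(t[...,2]<a+6)
    if s.any(): print(a,s.sum(),t[s].min(0).round(1),t[s].max(0).round(1),np.median(t[s],0).round(1))
s=vision.get_image("scene")[0]; cs=cam("scene"); u,v=proj(cs,p-[0,0,.05])[0].astype(int); print(u,v)
a=cv2.resize(im[150:330,200:440],(520,390)); b=cv2.resize(s[v-35:v+35,u-45:u+45],(500,390),interpolation=cv2.INTER_CUBIC)
cv2.imwrite("pics/c5.png",cv2.resize(np.hstack([a,b]),(800,306)))
```

```text
t 10.22 brk [  6.7 -35.1 201.5] eul [-1.7999e+02  8.0000e-02 -1.1030e+01] Fb [ 0.1 -0.6 -0.6] g 0.133
11.550590727719207
10 19 [-3.8 -1.7 10.3] [ 6.6  2.5 15.6] [-3.1 -0.1 13.3]
16 67 [-4.3 -2.3 16.5] [ 8.8  2.1 22. ] [ 5.7  0.4 20.3]
22 65 [ 5.2 -2.3 22. ] [10.3  2.1 28. ] [ 8.2 -0.1 24. ]
28 32 [ 8.3 -2.4 28.1] [10.7  2.1 32.6] [ 9.9 -0.1 29.6]
40 3 [ 6.7 -0.2 44.9] [ 6.9  1.1 45.6] [ 6.7  0.5 45.5]
46 73 [ 4.4 -2.6 46.1] [10.9  2.3 51.7] [ 7.9 -0.2 48.9]
52 30 [ 9.3 -2.1 52.1] [12.5  1.7 56.1] [11.  -0.2 53.4]
352 237
```

View pics/c5.png

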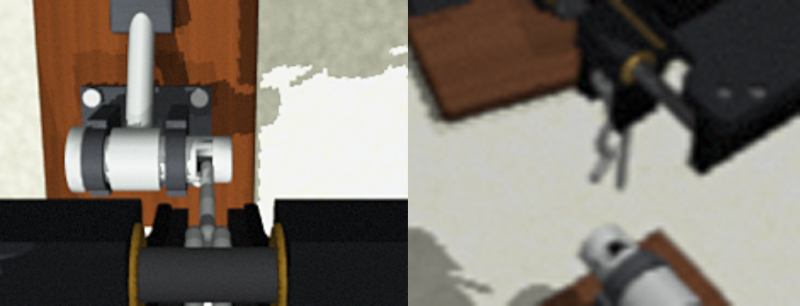

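Request:
apply_moves(
  increments=[
    [[-0.0005, -0.0006, 0.015], [0, 0, 0], 0],
    [[-0.0005, -0.0006, 0.03], [0, 0, 0], 0],
    [[-0.0005, -0.0006, 0.036], [0, 0, 0], 0],
    [[-0.0005, -0.0006, 0.036], [0, 0, 0], 0],
    [[-0.0005, -0.0006, 0.036], [0, 0, 0], 0],
  ],
)

```text
time: 10.73
position: [0.5183, 0.0977, 0.165]
eef_rot: [0.995, -0.098, -0.001, -0.0]
contact_force: [0.3, -0.9, -0.5]
grip_width: 0.131
```

Run:
```python
from h import *
show()
c=cam("wrist"); im,d=vision.get_image("wrist"); cs=cam("scene"); s,ds=vision.get_image("scene")
p,r=pose(); u,v=proj(cs,p-[0,0,.08])[0].astype(int)
t=proj(c,p-[0,0,.08])[0].astype(int); print(t)
a=cv2.resize(im[t[1]-60:t[1]+40,t[0]-60:t[0]+60],(480,400),interpolation=cv2.INTER_CUBIC); b=cv2.resize(s[v-30:v+30,u-24:u+24],(320,400),interpolation=cv2.INTER_CUBIC)
cv2.imwrite("pics/c6.png",np.hstack([a,b]))
```

```text
t 10.73 brk [  6.2 -35.1 165. ] eul [-1.7997e+02  1.6000e-01 -1.1210e+01] Fb [ 0.5 -0.9 -0.5] g 0.131
[319 251]
```

View pics/c6.png

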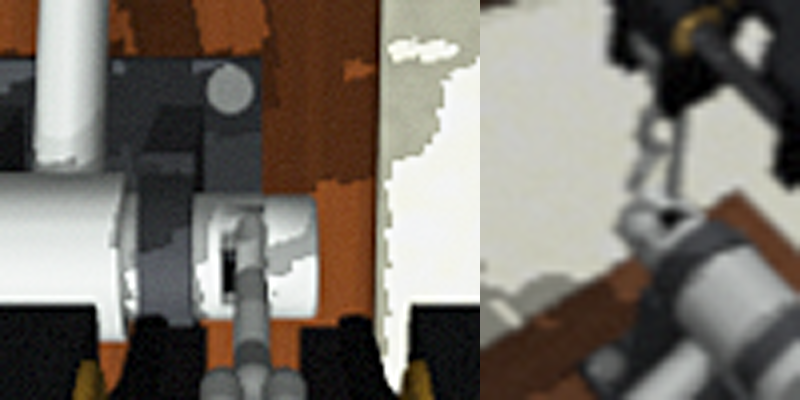

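The cotter is held upright, with the bow to +x. The leg is about 0.8 mm too far towards the free end relative to the hole (wire at crop 252, hole centre at about 245). I'll correct that and touch gently.

Request:
apply_moves(
  increments=[
    [[0, -0.0009, 0.002], [0, 0, -0.1], 0],
    [[0, -0.0009, 0.004], [0, 0, -0.1], 0],
    [[0, -0.0009, 0.006], [0, 0, -0.1], 0],
    [[0, -0.0009, 0.008], [0, 0, -0.1], 0],
    [[0, -0.0009, 0.009], [0, 0, -0.1], 0],
    [[0, -0.0009, 0.01], [0, 0, -0.1], 0],
    [[0, -0.0009, 0.011], [0, 0, -0.1], 0],
    [[0, -0.0009, 0.011], [0, 0, -0.1], 0],
    [[0, -0.0009, 0.011], [0, 0, -0.1], 0],
  ],
)

```text
time: 11.58
position: [0.5181, 0.0996, 0.154]
eef_rot: [0.995, -0.096, -0.001, -0.001]
contact_force: [0.0, -0.6, -1.2]
grip_width: 0.132
```

```bash
python3 -c "
from h import *
show()"
```

```text
t 11.58 brk [  5.7 -33.2 154. ] eul [-1.7995e+02  1.4000e-01 -1.1020e+01] Fb [ 0.1 -0.6 -1.2] g 0.132
```

Request:
apply_moves(
  increments=[
    [[0.0004, 0.0008, 0.001], [0, 0, 0], 0],
    [[0.0004, 0.0008, 0.002], [0, 0, 0], 0],
    [[0.0004, 0.0008, 0.003], [0, 0, 0], 0],
    [[0.0004, 0.0008, 0.004], [0, 0, 0], 0],
    [[0.0004, 0.0008, 0.004], [0, 0, 0], 0],
    [[0.0004, 0.0008, 0.004], [0, 0, 0], 0],
  ],
)

```text
time: 12.08
position: [0.5183, 0.0988, 0.15]
eef_rot: [0.995, -0.096, -0.001, -0.001]
contact_force: [0.5, -0.7, -0.5]
grip_width: 0.13
```

```bash
python3 -c "
from h import *
show()"
```

```text
t 12.08 brk [  6.1 -34.  150. ] eul [-1.7996e+02  1.4000e-01 -1.1020e+01] Fb [ 0.6 -0.6 -0.5] g 0.130
```

Request:
apply_moves(
  increments=[
    [[0, 0, 0.002], [0, 0, 0], 0],
    [[0, 0, 0.004], [0, 0, 0], 0],
    [[0, 0, 0.006], [0, 0, 0], 0],
    [[0, 0, 0.008], [0, 0, 0], 0],
    [[0, 0, 0.01], [0, 0, 0], 0],
    [[0, 0, 0.012], [0, 0, 0], 0],
    [[0, 0, 0.012], [0, 0, 0], 0],
    [[0, 0, 0.012], [0, 0, 0], 0],
  ],
)

```text
time: 12.75
position: [0.5182, 0.0988, 0.1379]
eef_rot: [0.995, -0.096, -0.001, -0.001]
contact_force: [0.4, -0.1, -0.6]
grip_width: 0.132
```

```bash
python3 -c "
from h import *
show()"
```

```text
t 12.75 brk [  6.  -34.  137.9] eul [-1.7996e+02  1.6000e-01 -1.1020e+01] Fb [ 0.4 -0.  -0.6] g 0.132
```

Request:
apply_moves(
  increments=[
    [[0, 0, 0.0015], [0, 0, 0], 0],
    [[0, 0, 0.003], [0, 0, 0], 0],
    [[0, 0, 0.0045], [0, 0, 0], 0],
    [[0, 0, 0.006], [0, 0, 0], 0],
    [[0, 0, 0.007], [0, 0, 0], 0],
    [[0, 0, 0.008], [0, 0, 0], 0],
    [[0, 0, 0.008], [0, 0, 0], 0],
  ],
)

```text
time: 13.33
position: [0.5182, 0.0988, 0.1299]
eef_rot: [0.995, -0.096, -0.001, -0.001]
contact_force: [-0.0, 0.0, -0.4]
grip_width: 0.13
```

```bash
python3 -c "
from h import *
show()"
```

```text
t 13.33 brk [  5.9 -34.  129.9] eul [-1.7996e+02  1.6000e-01 -1.1020e+01] Fb [-0.  -0.  -0.4] g 0.130
```

Request:
apply_moves(
  increments=[
    [[0, 0, 0.001], [0, 0, 0], 0],
    [[0, 0, 0.002], [0, 0, 0], 0],
    [[0, 0, 0.003], [0, 0, 0], 0],
    [[0, 0, 0.004], [0, 0, 0], 0],
    [[0, 0, 0.005], [0, 0, 0], 0],
    [[0, 0, 0.006], [0, 0, 0], 0],
    [[0, 0, 0.006], [0, 0, 0], 0],
  ],
)

```text
time: 13.92
position: [0.5186, 0.0988, 0.124]
eef_rot: [0.995, -0.096, -0.001, -0.001]
contact_force: [-0.0, 0.5, -0.6]
grip_width: 0.131
```

```bash
python3 -c "
from h import *
show()"
```

```text
t 13.92 brk [  6.3 -34.  124. ] eul [-1.7995e+02  1.0000e-01 -1.1020e+01] Fb [-0.1  0.5 -0.6] g 0.131
```

Request:
apply_moves(
  increments=[
    [[0, 0, 0.001], [0, 0, 0], 0],
    [[0, 0, 0.002], [0, 0, 0], 0],
    [[0, 0, 0.003], [0, 0, 0], 0],
    [[0, 0, 0.004], [0, 0, 0], 0],
    [[0, 0, 0.005], [0, 0, 0], 0],
    [[0, 0, 0.005], [0, 0, 0], 0],
  ],
)

```text
time: 14.42
position: [0.5189, 0.0988, 0.1192]
eef_rot: [0.995, -0.096, -0.0, -0.001]
contact_force: [1.6, -0.8, 0.3]
grip_width: 0.135
```

```bash
python3 -c "
from h import *
show()"
```

```text
t 14.42 brk [  6.6 -33.9 119.2] eul [-1.7994e+02  5.0000e-02 -1.1020e+01] Fb [ 1.7 -0.5  0.3] g 0.135
```

Request:
apply_moves(
  increments=[
    [[0, 0, 0.001], [0, 0, 0], 0],
    [[0, 0, 0.002], [0, 0, 0], 0],
    [[0, 0, 0.003], [0, 0, 0], 0],
    [[0, 0, 0.004], [0, 0, 0], 0],
    [[0, 0, 0.004], [0, 0, 0], 0],
  ],
)

```text
time: 14.83
position: [0.5186, 0.0987, 0.1147]
eef_rot: [0.995, -0.096, -0.001, -0.001]
contact_force: [2.3, -0.3, -1.6]
grip_width: 0.131
```

```bash
python3 -c "
from h import *
show()"
```

```text
t 14.83 brk [  6.3 -34.  114.7] eul [-1.7995e+02  1.0000e-01 -1.1020e+01] Fb [ 2.3  0.2 -1.6] g 0.131
```

Request:
apply_moves(
  increments=[
    [[0, 0, 0.001], [0, 0, 0], 0],
    [[0, 0, 0.002], [0, 0, 0], 0],
    [[0, 0, 0.003], [0, 0, 0], 0],
    [[0, 0, 0.004], [0, 0, 0], 0],
    [[0, 0, 0.005], [0, 0, 0], 0],
    [[0, 0, 0.005], [0, 0, 0], 0],
  ],
)

```text
time: 15.33
position: [0.5183, 0.0988, 0.1096]
eef_rot: [0.995, -0.096, -0.001, -0.0]
contact_force: [4.0, -0.2, -3.4]
grip_width: 0.134
```

```bash
python3 -c "
from h import *
show()"
```

```text
t 15.33 brk [  6.1 -34.  109.6] eul [-1.7995e+02  1.3000e-01 -1.1020e+01] Fb [ 3.9  0.6 -3.4] g 0.134
```

Request:
apply_moves(
  increments=[
    [[0, 0, 0.001], [0, 0, 0], 0],
    [[0, 0, 0.002], [0, 0, 0], 0],
    [[0, 0, 0.003], [0, 0, 0], 0],
    [[0, 0, 0.004], [0, 0, 0], 0],
    [[0, 0, 0.005], [0, 0, 0], 0],
    [[0, 0, 0.005], [0, 0, 0], 0],
  ],
)

```text
time: 15.83
position: [0.5178, 0.0988, 0.1047]
eef_rot: [0.995, -0.096, -0.002, -0.001]
contact_force: [4.1, -0.8, -2.8]
grip_width: 0.133
```

Run:
```python
from h import *
show()
c=cam("wrist"); im,d=vision.get_image("wrist"); p,r=pose(); W=cloud(c,d); t=r.inv().apply((W-p).reshape(-1,3)).reshape(W.shape)*1000
k=(d>0)&(abs(t[...,0])<25)&(abs(t[...,1])<12)&(t[...,2]>10)&(t[...,2]<82)
for a in range(10,70,6):
    s=k&(t[...,2]>=a)&(t[...,2]<a+6)
    if s.any(): print(a,s.sum(),t[s].min(0).round(1),t[s].max(0).round(1))
cs=cam("scene"); s,ds=vision.get_image("scene"); u,v=proj(cs,p-[0,0,.03])[0].astype(int); q=proj(c,p-[0,0,.03])[0].astype(int)
a=cv2.resize(im[q[1]-80:q[1]+40,q[0]-70:q[0]+70],(466,400),interpolation=cv2.INTER_CUBIC); b=cv2.resize(s[v-30:v+30,u-24:u+24],(320,400),interpolation=cv2.INTER_CUBIC)
cv2.imwrite("pics/c7.png",np.hstack([a,b]))
```

```text
t 15.83 brk [  5.6 -34.  104.7] eul [-179.96    0.19  -11.03] Fb [ 4.2 -0.  -2.8] g 0.133
10 26 [-3.4 -1.6 10. ] [ 8.9  3.  15.2]
16 80 [-3.4 -1.7 16.1] [11.6  2.6 22. ]
22 195 [ -1.8 -11.8  22.1] [13.1  6.6 28. ]
28 278 [  1.1 -12.   28. ] [14.2 12.  33.9]
34 121 [  4.9 -11.8  34. ] [14.3 11.6 39.2]
40 44 [  4.7 -11.9  40.1] [14.5  2.9 46. ]
46 93 [  9.3 -11.8  46.1] [16.3  2.9 51.9]
52 50 [  0.7 -11.5  52. ] [17.7  2.9 57.7]
58 20 [  7.3 -11.9  58.2] [14.5 -9.2 63.7]
64 9 [  0.5 -11.6  65.1] [14.4 -9.2 69.8]
```

View pics/c7.png

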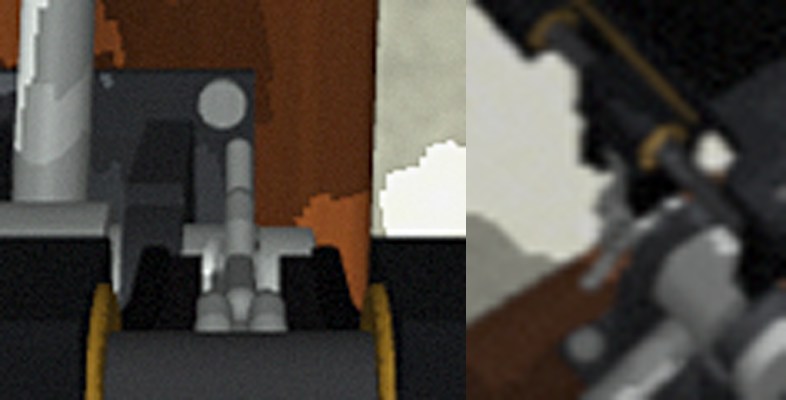

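Request:
apply_moves(
  increments=[
    [[0, 0, 0.001], [0, 0, 0], 0],
    [[0, 0, 0.002], [0, 0, 0], 0],
    [[0, 0, 0.003], [0, 0, 0], 0],
    [[0, 0, 0.004], [0, 0, 0], 0],
    [[0, 0, 0.004], [0, 0, 0], 0],
  ],
)

```text
time: 16.35
position: [0.5174, 0.0989, 0.1007]
eef_rot: [0.995, -0.096, -0.002, -0.0]
contact_force: [1.8, -0.4, -2.9]
grip_width: 0.131
```

Run:
```python
from h import *
show()
c=cam("wrist"); im,d=vision.get_image("wrist"); p,r=pose(); W=cloud(c,d); t=r.inv().apply((W-p).reshape(-1,3)).reshape(W.shape)*1000
k=(d>0)&(abs(t[...,0])<25)&(abs(t[...,1])<2)&(t[...,2]>10)&(t[...,2]<82)
for a in range(10,60,6):
    s=k&(t[...,2]>=a)&(t[...,2]<a+6)
    if s.any(): print(a,s.sum(),t[s].min(0).round(1),t[s].max(0).round(1))
```

```text
t 16.35 brk [  5.2 -34.1 100.7] eul [-179.97    0.24  -11.02] Fb [ 1.8 -0.  -2.9] g 0.131
10 20 [-3.7 -1.6 10.2] [ 7.7  1.5 15.7]
16 59 [-3.6 -1.7 16.1] [ 9.2  1.6 21.9]
22 47 [ 7.4 -1.7 22.1] [11.4  1.6 27.6]
28 27 [ 9.4 -1.8 28.1] [12.1  1.6 33.5]
34 2 [10.1 -0.7 34.5] [11.   0.5 39.4]
40 3 [ 7.6 -1.4 45.4] [ 8.3  1.  45.9]
46 55 [ 7.7 -1.4 46.1] [13.   1.7 51.9]
52 25 [12.1 -1.5 52.1] [14.2  1.7 55.3]
```

Request:
apply_moves(
  increments=[
    [[0, 0, 0.0005], [0, 0, 0], 0],
    [[0, 0, 0.001], [0, 0, 0], 0],
    [[0, 0, 0.0015], [0, 0, 0], 0],
    [[0, 0, 0.0015], [0, 0, 0], 0],
  ],
)

```text
time: 16.73
position: [0.5179, 0.0989, 0.0996]
eef_rot: [0.995, -0.096, -0.002, -0.001]
contact_force: [1.7, -0.7, 0.6]
grip_width: 0.129
```

Run:
```python
from h import *
show()
c=cam("wrist"); im,d=vision.get_image("wrist"); p,r=pose(); W=cloud(c,d); t=r.inv().apply((W-p).reshape(-1,3)).reshape(W.shape)*1000
k=(d>0)&(abs(t[...,0])<25)&(abs(t[...,1])<2)&(t[...,2]>10)&(t[...,2]<82)
for a in range(10,60,6):
    s=k&(t[...,2]>=a)&(t[...,2]<a+6)
    if s.any(): print(a,s.sum(),t[s].min(0).round(1),t[s].max(0).round(1))
```

```text
t 16.73 brk [  5.6 -34.   99.6] eul [-179.96    0.18  -11.02] Fb [ 1.8 -0.3  0.6] g 0.129
10 19 [-3.5 -1.6 10.1] [ 7.   1.6 15.8]
16 50 [-3.5 -1.7 16.4] [ 8.7  1.6 21.9]
22 56 [ 6.8 -1.7 22. ] [10.9  1.6 27.7]
28 20 [ 8.2 -1.8 28.5] [11.1  1.6 31.6]
34 4 [ 7.9 -1.9 36. ] [10.   1.1 36.8]
40 1 [ 7.7  1.1 45.8] [ 7.7  1.1 45.8]
46 50 [ 6.1 -1.4 46.2] [11.3  1.7 51.9]
52 27 [10.2 -1.4 52. ] [12.9  1.7 56.1]
```

Request:
apply_moves(
  increments=[
    [[0, 0, 0], [0, 0, 0], 0.27],
    [[0, 0, 0], [0, 0, 0], 0.27],
    [[0, 0, 0], [0, 0, 0], 0.27],
    [[0, 0, 0], [0, 0, 0], 0.27],
    [[0, 0, -0.003], [0, 0, 0], 0.27],
    [[0, 0, -0.01], [0, 0, 0], 0.27],
    [[0, 0, -0.025], [0, 0, 0], 0.27],
    [[0, 0, -0.05], [0, 0, 0], 0.27],
    [[-0.015, 0, -0.07], [0, 0, 0], 0.27],
    [[-0.03, 0, -0.07], [0, 0, 0], 0.27],
    [[-0.03, 0, -0.07], [0, 0, 0], 0.27],
    [[-0.03, 0, -0.07], [0, 0, 0], 0.27],
  ],
)

```text
time: 17.78
position: [0.4886, 0.1046, 0.1703]
eef_rot: [0.995, -0.096, -0.001, -0.001]
contact_force: [-0.6, 0.4, -0.3]
grip_width: 0.271
```

Run:
```python
from h import *
show()
c=cam("wrist"); im,d=vision.get_image("wrist"); W=cloud(c,d); cc,s=np.cos(BY),np.sin(BY)
q=np.dstack([(W[...,:2]-BO)@np.array([[cc,-s],[s,cc]])*1000,W[...,2]*1000]); v=(d>0)&(abs(q[...,:2]).max(-1)<60)
k=v&(abs(q[...,1]+34)<7)&(abs(q[...,0])<25)
for a in range(44,130,8):
    t=k&(q[...,2]>=a)&(q[...,2]<a+8)
    if t.any(): print(a,t.sum(),q[t].min(0).round(1),q[t].max(0).round(1))
k=v&(q[...,1]>27)&(q[...,1]<45)&(q[...,2]>60); print("head y",np.percentile(q[k][:,1],[99,100]).round(1))
cs=cam("scene"); s_,ds=vision.get_image("scene"); P=np.r_[BO,.09]; u,w=proj(cs,P-[0.005,.034,0])[0].astype(int); g=proj(c,P-[0.005,.034,0])[0].astype(int)
a=cv2.resize(im[max(g[1]-70,0):g[1]+50,g[0]-70:g[0]+70],(466,400),interpolation=cv2.INTER_CUBIC); b=cv2.resize(s_[w-30:w+30,u-24:u+24],(320,400),interpolation=cv2.INTER_CUBIC)
cv2.imwrite("pics/c8.png",np.hstack([a,b]))
```

```text
t 17.78 brk [-24.2 -34.  170.3] eul [-1.7995e+02  1.0000e-01 -1.1000e+01] Fb [-0.6  0.3 -0.3] g 0.271
44 11 [ 15.1 -36.6  44. ] [ 17.5 -32.5  47.1]
60 1 [ 17.2 -33.5  65.8] [ 17.2 -33.5  65.8]
68 41 [-11.4 -41.   68.5] [ 11.6 -27.5  76. ]
76 92 [ -9.7 -36.5  76.1] [  9.3 -27.   84. ]
84 11 [  4.4 -35.7  84.5] [ 11.7 -34.3  91.8]
92 9 [  5.6 -35.6  92.4] [ 14.2 -34.3  99.7]
100 37 [  1.4 -36.2 100.3] [ 21.6 -33.7 108. ]
108 91 [ -1.3 -40.6 108.1] [ 21.9 -29.4 116. ]
116 524 [ -0.4 -41.  116. ] [ 21.2 -29.4 123.7]
head y [44.9 45. ]
```

View pics/c8.png

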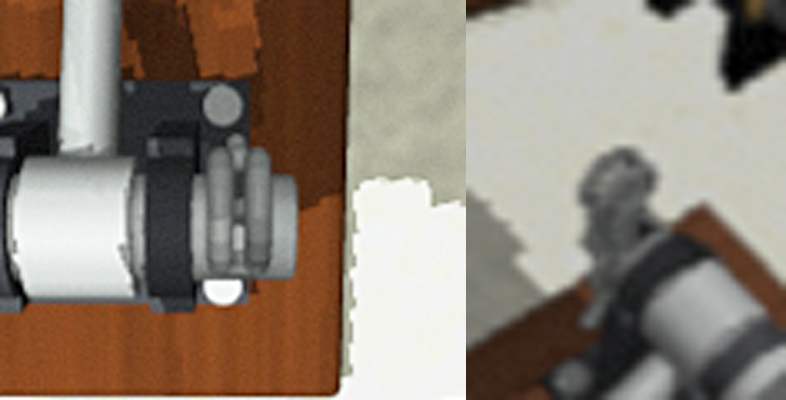

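The cotter stands on the pin with its bow round the +x side and the gripper is clear. The head check was polluted by gripper points, so I'll redo it with a height limit.

Run:
```python
from h import *
show()
c=cam("wrist"); im,d=vision.get_image("wrist"); W=cloud(c,d); cc,s=np.cos(BY),np.sin(BY)
q=np.dstack([(W[...,:2]-BO)@np.array([[cc,-s],[s,cc]])*1000,W[...,2]*1000]); v=(d>0)&(abs(q[...,:2]).max(-1)<60)&(q[...,2]>55)&(q[...,2]<92)&(abs(q[...,0])<20)
for a in range(24,50,2):
    t=v&(q[...,1]>=a)&(q[...,1]<a+2); print(a,t.sum(),end=" | ")
k=v&(q[...,1]<-27)&(abs(q[...,0])<8); print("\npin end y",np.percentile(q[k][:,1],[0,2]).round(1))
# same on the top view
e=(d>0)&(q[...,2]>106)&(q[...,2]<130)&(abs(q[...,1]+34)<12)&(abs(q[...,0])<30); print("eye",(q[e].min(0)+q[e].max(0))/2,q[e].max(0))
```

```text
t 17.88 brk [-23.1 -34.  169.6] eul [-1.7995e+02  9.0000e-02 -1.1030e+01] Fb [-0.   0.1 -0.8] g 0.268
24 149 | 26 129 | 28 122 | 30 124 | 32 45 | 34 0 | 36 0 | 38 0 | 40 0 | 42 0 | 44 0 | 46 0 | 48 0 | 
pin end y [-47.6 -47.4]
eye [ 10.3791098  -35.23653971 115.26550728] [ 21.83949291 -29.4124346  124.17020499]
```

```bash
python3 -c "
from bench import arm
print(arm.close_job(), arm.sense()['time'])"
```

```text
the job is handed in; nothing more can be done
the job is handed in; nothing more can be done
```

The pin is fully home and the spring cotter is snapped over it. I let go, moved the gripper clear and handed the job in at about 18 s of the 64 s allowed. It reported no verdict.

- **Pin:** I pushed it about 23 mm until it met the hard stop; the highest reading was about 14 N. The last check put the head face about 33 mm from the fork's middle and the free end at about -47.6 mm (nominal -48), so it is home.
- **Hole:** It turned out to be nearly upright, with a tilt of about 0.05 rad, so there was no need to drag it round.
- **Cotter:** The leg went through without sticking. The readings taken between moves stayed under about 5 N in any direction. The bow opened, closed again round the +x side of the pin, and the downward force fell to about zero at the predicted depth.
- **After release:** The eye's top is at 124 mm, as expected for a seated cotter. Its centre is about 4 mm further to the bow side than nominal, so the cotter leans about 0.1 rad, within the play of the hole. I left that as it was.
- **Checks that disagreed:** One head-position reading gave 45 mm, most likely because it included points on the gripper. Repeating it with a height limit gave the 33 mm above.

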